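Advance the specimen carousel by one place

ROBOT

A 7-joint arm with a two-finger parallel gripper is mounted at the origin on a cart in front of the work surface, level with it; the furniture and walls round the work are solid. World frame = base frame: x ahead of the robot, y to its left, z up, the work surface at z = 0. Lengths are in m, angles in degrees, forces in N, time in s.
With the tool pointing down it reaches from about 0.4 to 0.85 m from the base axis. Payload 4.5 kg.
Tool frame: the origin (TCP) lies at the very end of the fingers, on their centre line; the grasp point (between the pads) lies arm.grasp_offset behind it (arm.grasp_offset is the distance from the TCP to the grasp point, in m); x points along the fingers, z is the direction in which the jaws open and shut, and the axes are right-handed (so a half turn about x gives the same grasp; the last joint's range is limited). The gripper opens to 88 mm and grips with 3 to 60 N. Pads are 18 mm wide; open, the fingers measure 123 mm over their backs; the gripper's body (75 mm by 187 mm) begins 45 mm behind the grasp point.
Start: joints at [74.015, 39.483, -11.15, 89.685, 9.013, 51.709, -12.324], TCP at [0.192, -0.595, 0.239] pointing down, gripper open.
Joint ranges: [-172.22, 172.22], [-26.19, 119.32], [-84.43, 86.54], [7.71, 146.69], [-57.33, 237.33], [2.42, 119.75], [-152.13, 152.13]. Speed limits (degrees/s): [147.25, 147.25, 180, 180, 180, 180, 180].

INTERFACE

Orientations are given as [roll, pitch, yaw] about the fixed x, y, z axes, in that order (R = Rz(yaw) Ry(pitch) Rx(roll)).
In Python, from rig import arm gives the robot as it stands.
- The arm moves only by the tool apply_moves, never from a script. Its argument "deltas" is a list of rows, each an object of numbers: "dx", "dy", "dz": the shift along the tool's x, y, z in mm; "rx", "ry", "rz": the turn, a rotation vector about the tool's x, y, z in degrees; "fingers": the opening, from 0 (shut) to 1 (fully open). A call has 1 to 20 rows; each row is the pose to reach, as a shift and turn from the pose commanded when the call began, along the tool's axes at that moment; what a row does not reach only later rows make up. A row lasts 1/12 s, in which the tool goes at most 41.7 mm and 7.16 degrees, less where a joint would pass 70% of its speed; a pose out of reach is approached as far as the arm can. A call with a gripper value outside its range is refused whole. The fingers move at their own pace and stop on an object; "squeeze" is the grip in N (left out, the last holds). Time passes only in rows, so rows that repeat a pose let the fingers close. It gives the time, the measured TCP pose, the force and the opening at its end, in the units of the state.
- arm.state(): the state, without advancing time (a new reading comes with each control period).
- arm.get_image(name): name is "side" or "top" or "wrist"; returns the picture (420x560x3 uint8, red, green, blue); there is no depth.
- arm.camera_info(name): a dict with "fx", "fy", "cx", "cy" (pixels), "world_from_camera" (4x4, takes a point from camera to world coordinates). Camera axes: x right, y up, looking along -z (the intrinsics and any distortion apply to the point x, -y, -z); pixel columns grow to the right and rows downward; lengths in m; the calibration is good to about 2 mm. A picture is of the moment at which its call begins: read the wrist's pose just before it. camera_info takes no time and is no camera call; for the wrist camera it gives the pose at the moment of the call.
- arm.hand_in(): hands the job in, once; it reports no verdict.
Trained networks look in the newest picture that a camera, given by its name, has taken for a name from the list of things; names that differ only in an ending like _2 or _b are one class to them, and where a whole thing is asked for, a point or a joint stands for the part that bears it (a point fixed in the world has none). Each returns a list of dicts, best first, with "score" (0 to 1); they miss things now and then, are a little off and sometimes report something else, mostly with a low value. They report only what shows in the picture. A call takes as long as a camera call.
- arm.find_in(thing, camera): "xy" ([column, row] as shares, 0 to 1, of the picture: columns of its width, rows of its height, amid what is visible of it).
- arm.outline_of(thing, camera): "mask" (420x560 bool, what is visible of it) and "xy" ([column, row] as shares, 0 to 1, of the picture: columns of its width, rows of its height, amid what is visible of it).
- arm.pinpoint(thing, camera): "xy" ([column, row] as shares, 0 to 1, of the picture: columns of its width, rows of its height: a listed point, or the origin of a listed thing).
The state is a dict: "time": time; "joint_positions": joint angles; "joint_vel": joint speeds; "joint_torque": joint torques, N m; "tcp_pos": TCP position; "tcp_rot": TCP orientation; "contact_force": force on the tool from outside, world axes, zero at the start; "moment": the same for the moment, N m; "opening": opening from 0.0 (shut) to 1.0 (fully open).
Only numpy, scipy, OpenCV 4.12 (cv2) and the standard library are available. Lean on these libraries where they do the work, as an engineer would, in place of code of your own. Each camera call takes 0.05 s, during which the arm holds its last target. There are 200 camera calls.

TASK

Two identical click-stop specimen carousels stand on the bench: one carries round black specimens, the other is empty. Turn the knob of the one that carries the specimens exactly three clicks clockwise (seen from above), so that it rests in its third click-stop with the next specimen at the pointer, and let go. Leave the empty carousel at the click where it stands.

Things in the scene. Friction and masses are not known exactly. Their poses are not given: they have to be found in the camera images.
- loaded_base: Grey round base, 124 mm wide, fixed to the bench, of the carousel with four round black specimens (30 mm wide, tops 51 mm above the bench, 42 mm from the axis). On it turns an aluminium disc, 130 mm wide, top 33 mm up, with five round places and 15 rim ticks. Origin: underside centre, on the turning axis; a steel pointer post, 36 mm high, stands 77 mm out along minus x.
- loaded_grip (a point): Centre of that carousel's knob: an upright black bar over the disc's middle, 46 mm long, 14 mm thick, from 62.5 to 96.5 mm above the bench; pinch it from above across its 14 mm. The point is on the turning axis, 82 mm above the bench. Its x axis runs along the bar (white line on top at the minus x end, towards the pointer at the start), z is up; it turns with the knob.
- loaded (a joint): Turn of that knob with its disc, rad; 0 at the start (in a click-stop), grows clockwise seen from above. A click-stop every 24 degrees (0.419 rad, 15 to a turn); when let go, about 0.06 N m pulls the knob into the nearest one. Three clicks are 72 degrees (1.257 rad), one specimen place. Turns easily, no end stop within these turns.
- empty (a joint): Turn of the knob of the other carousel, alike in every way but without specimens (five empty places), rad; 0 at the start, in a click-stop, grows clockwise seen from above. The two stand about 0.25 to 0.55 m apart, either one on the left. To be left as it is.

How it is judged:
By the outcome, as a careful person would: the job done as asked, in the order asked, and still so for the second after the job is handed in, with the robot touching nothing.
It also fails if it takes over 40 s, if anything falls off the work surface, if the arm or the gripper's body presses on something with over 40 N, if the wrist force passes 120 N, or if a joint passes its speed limit or range.

## Working session

There is one attempt and no reset: what is moved stays moved. The work goes in short steps, Python scripts to look and compute and a tool call to move; the robot and the scene stay as the last step left them, time stands still between calls to the robot, and variables do not carry over. Pictures are saved under pics/ and viewed, about 8 in all and at most 12, crops included, and the job is handed in when it is done.

Besides the shell and the picture viewer there is one more tool, called after "Request:" in YAML: its name, and indented under it one key for each argument. apply_moves: Moves the arm, as the interface text tells. Its arguments: {"type":"object","properties":{"deltas":{"type":"array","items":{"type":"object","properties":{"dx":{"type":"number"},"dy":{"type":"number"},"dz":{"type":"number"},"rx":{"type":"number"},"ry":{"type":"number"},"rz":{"type":"number"},"fingers":{"type":"number"}}}},"squeeze":{"type":"number"}},"required":["deltas"]}

```bash
mkdir -p pics
cat > h.py <<'E'
import numpy as np, cv2
from rig import arm
from scipy.spatial.transform import Rotation as R
def ray(cam,xy,z):
    i=arm.camera_info(cam);T=np.array(i["world_from_camera"])
    u,v=xy[0]*560,xy[1]*420
    d=T[:3,:3]@np.array([(u-i["cx"])/i["fx"],-(v-i["cy"])/i["fy"],-1.])
    o=T[:3,3]; return o+d*(z-o[2])/d[2]
def save(cam,n):
    im=arm.get_image(cam); cv2.imwrite(f"pics/{n}.png",cv2.cvtColor(im,cv2.COLOR_RGB2BGR)); return im
E
python3 - <<'E'
from h import *
s=arm.state();print(s["time"],s["tcp_pos"],s["tcp_rot"],arm.grasp_offset)
for c in("top","side"):
    i=arm.camera_info(c);print(c,[k for k in i],i.get("distortion"))
    save(c,c+"0")
    for n,z in(("loaded_grip",.082),("loaded_base",0)):
        for r in arm.pinpoint(n,c)[:3]: print(c,n,r["score"],r["xy"],ray(c,r["xy"],z))
a=[cv2.imread(f"pics/{c}0.png") for c in("top","side")]
cv2.imwrite("pics/both.png",cv2.resize(np.vstack(a),(448,600)) if 0 else a[0])
E
```

```text
0.0 [ 0.19210752 -0.59409322  0.23791607] [-175.61784532   89.89629606  112.31301635] 0.0187
top ['fx', 'fy', 'cx', 'cy', 'world_from_camera'] None
top loaded_base 0.7 [0.2754, 0.6455] [0.51117325 0.27284656 0.        ]
side ['fx', 'fy', 'cx', 'cy', 'world_from_camera'] None
side loaded_grip 0.75 [0.5336, 0.6705] [0.50833459 0.26789764 0.082     ]
side loaded_base 0.78 [0.5312, 0.7864] [0.51113178 0.2630679  0.        ]
```

View pics/top0.png

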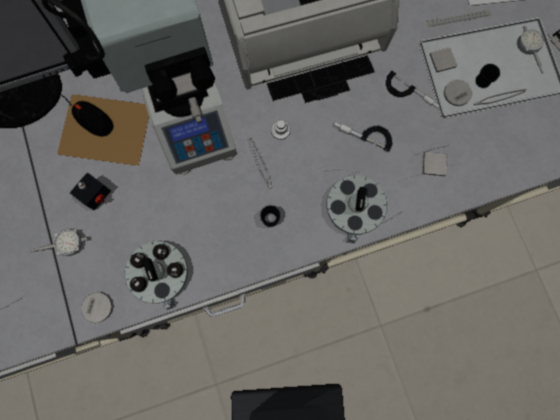

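View pics/side0.png

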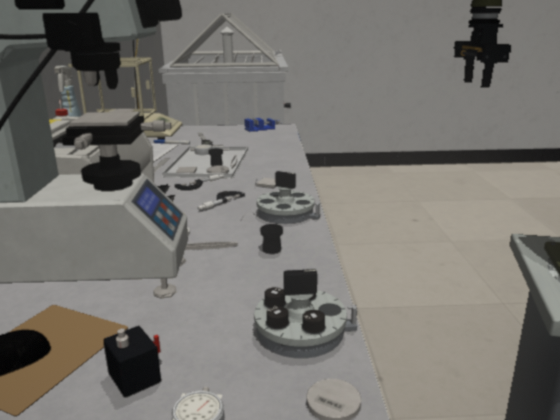

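The loaded carousel is the left one, centred at about (155,270) in the top view, with its pointer post at about (171,304). The empty one is at (357,205).

Run:
```python
from h import *
f=lambda u,v,z:ray("top",(u/560,v/420),z)
c=f(155,271,.033);p=f(171,304,.036);a=f(146.5,261,.0965);b=f(156,281,.0965)
print(c,p,a,b); d=p-c;print("pointer az",np.degrees(np.arctan2(d[1],d[0])),np.hypot(*d[:2]))
d=b-a;print("bar az",np.degrees(np.arctan2(d[1],d[0])),np.hypot(*d[:2]),(a+b)/2)
s=arm.state();M=R.from_euler("xyz",s["tcp_rot"],degrees=True).as_matrix();print(M)
for t in([.45,-.35,.24],[.55,0,.24],[.51,.268,.22]): print(np.round(M.T@(np.array(t)-s["tcp_pos"])*1000))
i=cv2.imread("pics/top0.png")[220:330,90:230];cv2.imwrite("pics/c1.png",cv2.resize(i,None,fx=5,fy=5,interpolation=2))
```

```text
[0.50785113 0.26339504 0.033     ] [0.43748338 0.23082339 0.036     ] [0.52206412 0.26489252 0.0965    ] [0.48153331 0.24677135 0.0965    ]
pointer az -155.16164325086984 0.07754052897243874
bar az -155.91077297589953 0.0443973297730196 [0.50179872 0.25583194 0.0965    ]
[[-2.14714178e-04  9.51464362e-01  3.07758871e-01]
 [ 5.11044367e-04  3.07758942e-01 -9.51464226e-01]
 [-9.99999846e-01 -4.70144220e-05 -5.52320711e-04]]
[  -1.  320. -153.]
[  -1.  523. -456.]
[  19.  568. -723.]
```

View pics/c1.png

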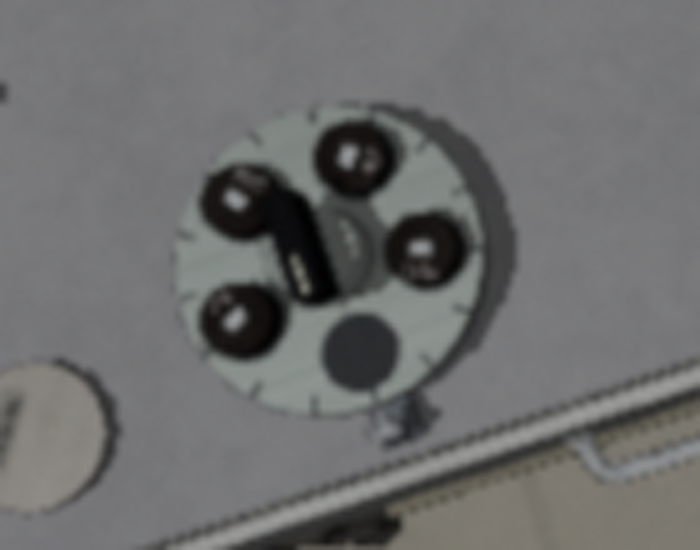

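Request:
apply_moves:
  deltas:
    - {"dy": 32,"dz": -15,"rx": -5,"fingers": 1}
    - {"dy": 64,"dz": -31,"rx": -10}
    - {"dy": 96,"dz": -46,"rx": -15}
    - {"dy": 128,"dz": -61,"rx": -20}
    - {"dy": 160,"dz": -77,"rx": -25}
    - {"dy": 192,"dz": -92,"rx": -30}
    - {"dy": 224,"dz": -107,"rx": -35}
    - {"dy": 256,"dz": -122,"rx": -40}
    - {"dy": 288,"dz": -138,"rx": -45}
    - {"dy": 320,"dz": -153,"rx": -50}
    - {"dy": 340,"dz": -183,"rx": -55}
    - {"dy": 361,"dz": -214,"rx": -60}
    - {"dy": 381,"dz": -244,"rx": -65}
    - {"dy": 401,"dz": -274,"rx": -70}
    - {"dy": 422,"dz": -305,"rx": -75}
    - {"dy": 442,"dz": -335,"rx": -80}
    - {"dy": 462,"dz": -365,"rx": -85}
    - {"dy": 482,"dz": -395,"rx": -90}
    - {"dy": 503,"dz": -426,"rx": -95}
    - {"dy": 523,"dz": -456,"rx": -100}

```text
schema error: expected keys dx, dy, dz, rx, ry, rz, fingers
```

```bash
cat > g.py <<'E'
from h import *
import sys
def go(t,az):
    s=arm.state();M=R.from_euler("xyz",s["tcp_rot"],degrees=True).as_matrix()
    N=np.array([[0,0,0],[0,0,0],[-1.,0,0]]);a=np.radians(az);N[:,2]=[np.cos(a),np.sin(a),0];N[:,1]=np.cross(N[:,2],N[:,0])
    print(round(s["time"],2),np.round(s["tcp_pos"],4),"q",np.round(s["joint_positions"],0),"zaz",np.degrees(np.arctan2(M[1,2],M[0,2])))
    print("shift",np.round(M.T@(np.array(t)-s["tcp_pos"])*1000,1),"rot",np.round(R.from_matrix(M.T@N).as_rotvec(degrees=True),2))
if __name__=="__main__": go(np.array(sys.argv[1:4],float),float(sys.argv[4]))
E
python3 g.py .505 .26 .2 115
```

```text
0.3 [ 0.1923 -0.5945  0.2385] q [ 74.  40. -11.  90.   9.  52. -12.] zaz -72.07577575466446
shift [  38.8  560.5 -716.8] rot [1.7292e+02 0.0000e+00 5.0000e-02]
```

Request:
apply_moves:
  deltas:
    - {"dx": 0,"dy": 160,"dz": -77,"rx": -25,"ry": 0,"rz": 0,"fingers": 1}
    - {"dx": 0,"dy": 160,"dz": -77,"rx": -25,"ry": 0,"rz": 0,"fingers": 1}
    - {"dx": 0,"dy": 160,"dz": -77,"rx": -25,"ry": 0,"rz": 0,"fingers": 1}
    - {"dx": 0,"dy": 160,"dz": -77,"rx": -25,"ry": 0,"rz": 0,"fingers": 1}
    - {"dx": 0,"dy": 320,"dz": -153,"rx": -50,"ry": 0,"rz": 0,"fingers": 1}
    - {"dx": 0,"dy": 320,"dz": -153,"rx": -50,"ry": 0,"rz": 0,"fingers": 1}
    - {"dx": 0,"dy": 320,"dz": -153,"rx": -50,"ry": 0,"rz": 0,"fingers": 1}
    - {"dx": 0,"dy": 320,"dz": -153,"rx": -50,"ry": 0,"rz": 0,"fingers": 1}
    - {"dx": 0,"dy": 320,"dz": -153,"rx": -50,"ry": 0,"rz": 0,"fingers": 1}
    - {"dx": 0,"dy": 420,"dz": -305,"rx": -75,"ry": 0,"rz": 0,"fingers": 1}
    - {"dx": 0,"dy": 420,"dz": -305,"rx": -75,"ry": 0,"rz": 0,"fingers": 1}
    - {"dx": 0,"dy": 420,"dz": -305,"rx": -75,"ry": 0,"rz": 0,"fingers": 1}
    - {"dx": 0,"dy": 420,"dz": -305,"rx": -75,"ry": 0,"rz": 0,"fingers": 1}
    - {"dx": 0,"dy": 420,"dz": -305,"rx": -75,"ry": 0,"rz": 0,"fingers": 1}
    - {"dx": 0,"dy": 523,"dz": -456,"rx": -100,"ry": 0,"rz": 0,"fingers": 1}
    - {"dx": 0,"dy": 523,"dz": -456,"rx": -100,"ry": 0,"rz": 0,"fingers": 1}
    - {"dx": 0,"dy": 523,"dz": -456,"rx": -100,"ry": 0,"rz": 0,"fingers": 1}
    - {"dx": 0,"dy": 523,"dz": -456,"rx": -100,"ry": 0,"rz": 0,"fingers": 1}
    - {"dx": 0,"dy": 523,"dz": -456,"rx": -100,"ry": 0,"rz": 0,"fingers": 1}
    - {"dx": 0,"dy": 523,"dz": -456,"rx": -100,"ry": 0,"rz": 0,"fingers": 1}

```text
time: 1.97
tcp_pos: [0.5508, 0.0066, 0.2393]
tcp_rot: [34.4, 89.7, 62.8]
contact_force: [0.3, 0.5, 0.7]
opening: 1.001
```

```bash
python3 g.py .505 .26 .2 115
```

```text
1.97 [0.5508 0.0066 0.2393] q [ 16.  37. -36. 102.  28.  50.  -4.] zaz 28.393672342198503
shift [ 40.4 244.6  80.1] rot [-8.661e+01  3.200e-01  5.000e-02]
```

Request:
apply_moves:
  deltas:
    - {"dx": 20,"dy": 120,"dz": 40,"rx": -43,"ry": 0,"rz": 0,"fingers": 1}
    - {"dx": 20,"dy": 120,"dz": 40,"rx": -43,"ry": 0,"rz": 0,"fingers": 1}
    - {"dx": 20,"dy": 120,"dz": 40,"rx": -43,"ry": 0,"rz": 0,"fingers": 1}
    - {"dx": 20,"dy": 120,"dz": 40,"rx": -43,"ry": 0,"rz": 0,"fingers": 1}
    - {"dx": 40,"dy": 245,"dz": 80,"rx": -86.6,"ry": 0,"rz": 0,"fingers": 1}
    - {"dx": 40,"dy": 245,"dz": 80,"rx": -86.6,"ry": 0,"rz": 0,"fingers": 1}
    - {"dx": 40,"dy": 245,"dz": 80,"rx": -86.6,"ry": 0,"rz": 0,"fingers": 1}
    - {"dx": 40,"dy": 245,"dz": 80,"rx": -86.6,"ry": 0,"rz": 0,"fingers": 1}
    - {"dx": 40,"dy": 245,"dz": 80,"rx": -86.6,"ry": 0,"rz": 0,"fingers": 1}
    - {"dx": 40,"dy": 245,"dz": 80,"rx": -86.6,"ry": 0,"rz": 0,"fingers": 1}
    - {"dx": 40,"dy": 245,"dz": 80,"rx": -86.6,"ry": 0,"rz": 0,"fingers": 1}
    - {"dx": 40,"dy": 245,"dz": 80,"rx": -86.6,"ry": 0,"rz": 0,"fingers": 1}
    - {"dx": 40,"dy": 245,"dz": 80,"rx": -86.6,"ry": 0,"rz": 0,"fingers": 1}
    - {"dx": 40,"dy": 245,"dz": 80,"rx": -86.6,"ry": 0,"rz": 0,"fingers": 1}
    - {"dx": 40,"dy": 245,"dz": 80,"rx": -86.6,"ry": 0,"rz": 0,"fingers": 1}
    - {"dx": 40,"dy": 245,"dz": 80,"rx": -86.6,"ry": 0,"rz": 0,"fingers": 1}

```text
time: 3.3
tcp_pos: [0.5058, 0.2535, 0.1987]
tcp_rot: [-178.3, 90.0, -63.9]
contact_force: [0.5, 0.8, -0.2]
opening: 0.999
```

```bash
python3 - <<'E'
from h import *
save("wrist","w1")
for n,z in(("loaded_grip",.082),("loaded_base",0)):
    for r in arm.pinpoint(n,"wrist")[:2]: print(n,r["score"],r["xy"],ray("wrist",r["xy"],z))
E
python3 g.py .505 .26 .063 115
```

```text
loaded_grip 0.82 [0.5191, 0.5017] [0.50791209 0.26378212 0.082     ]
loaded_base 0.59 [0.5141, 0.4581] [0.51412246 0.26629896 0.        ]
3.45 [0.5057 0.254  0.1988] q [ -1.  47. -55. 101.  46.  57.  40.] zaz 114.46526739572586
shift [135.8  -1.9   5.9] rot [-0.53 -0.03  0.01]
```

View pics/w1.png

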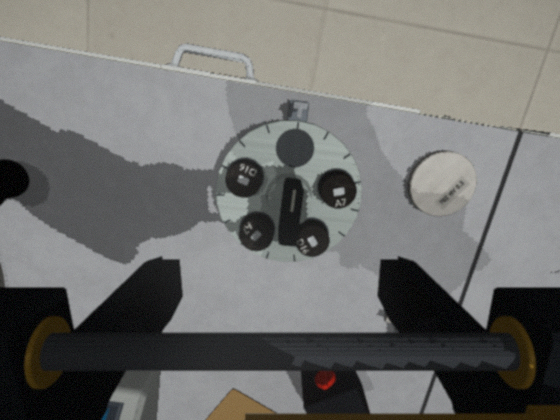

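The wrist view shows the loaded carousel centred at about (289,192), the bar from (292,180) to (289,244) and the pointer at (296,108).

Run:
```python
from h import *
from g import go
f=lambda u,v,z:ray("wrist",(u/560,v/420),z)
for a,b,z in(((292,180),(289,244),.0965),((295.5,108),(289,192),.034)):
    p,q=f(*a,z),f(*b,z);d=q-p;print(p,q,np.degrees(np.arctan2(d[1],d[0])),np.hypot(*d[:2]))
go([.508,.264,.063],115);go([.508,.264,.063],116)
```

```text
[0.48318314 0.25296526 0.0965    ] [0.52779736 0.27137523 0.0965    ] 22.42339689765751 0.048263402680062885
[0.43873745 0.2375214  0.034     ] [0.50576207 0.2627392  0.034     ] 20.618645430449842 0.0716117112202169
3.45 [0.5057 0.254  0.1988] q [ -1.  47. -55. 101.  46.  57.  40.] zaz 114.46526739572586
shift [135.8  -6.3   8.3] rot [-0.53 -0.03  0.01]
3.45 [0.5057 0.254  0.1988] q [ -1.  47. -55. 101.  46.  57.  40.] zaz 114.46526739572586
shift [135.8  -6.3   8.3] rot [-1.53 -0.03  0.01]
```

Request:
apply_moves:
  deltas:
    - {"dx": 30,"dy": -5,"dz": 8,"rx": 1.5,"ry": 0,"rz": 0,"fingers": 1}
    - {"dx": 60,"dy": -5,"dz": 8,"rx": 1.5,"ry": 0,"rz": 0,"fingers": 1}
    - {"dx": 90,"dy": -5,"dz": 8,"rx": 1.5,"ry": 0,"rz": 0,"fingers": 1}
    - {"dx": 115,"dy": -5,"dz": 8,"rx": 1.5,"ry": 0,"rz": 0,"fingers": 0.6}
    - {"dx": 130,"dy": -5,"dz": 8,"rx": 1.5,"ry": 0,"rz": 0,"fingers": 0.45}
    - {"dx": 135,"dy": -5,"dz": 8,"rx": 1.5,"ry": 0,"rz": 0,"fingers": 0.4}
    - {"dx": 135,"dy": -5,"dz": 8,"rx": 1.5,"ry": 0,"rz": 0,"fingers": 0.4}
    - {"dx": 135,"dy": -5,"dz": 8,"rx": 1.5,"ry": 0,"rz": 0,"fingers": 0.4}
  squeeze: 15

```text
time: 4.12
tcp_pos: [0.5071, 0.264, 0.0644]
tcp_rot: [-64.4, 89.9, 48.6]
contact_force: [1.4, -0.9, 0.4]
opening: 0.645
```

```bash
python3 - <<'E'
from h import *
a=save("wrist","w2");
i=save("side","s2")[210:378,160:460 if 0 else 384]
cv2.imwrite("pics/m2.png",np.vstack([cv2.cvtColor(a,cv2.COLOR_RGB2BGR)[:,::1][:300,:448], cv2.resize(cv2.cvtColor(i,cv2.COLOR_RGB2BGR),(448,300))]))
E
python3 g.py .507 .263 .063 113
```

```text
4.22 [0.5075 0.2642 0.0651] q [ -7.  57. -46. 105.  59.  45.  28.] zaz 113.0109806827378
shift [ 2.1  0.9 -0.9] rot [0.01 0.04 0.13]
```

View pics/m2.png

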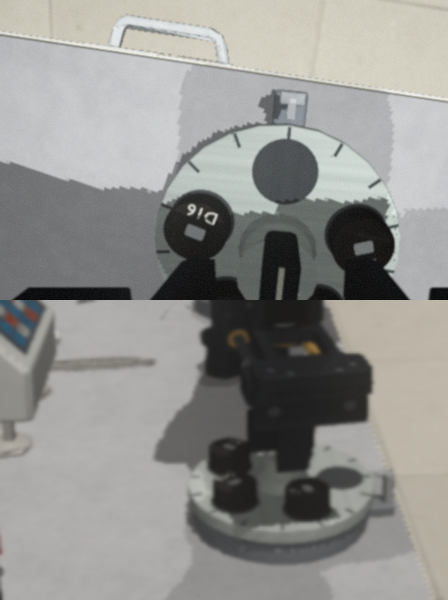

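The bar sits between the fingers and lines up with the jaws, with the pointer at (288,105). Closing now.

Request:
apply_moves:
  deltas:
    - {"dx": 1,"dy": 0,"dz": 0,"rx": 0,"ry": 0,"rz": 0,"fingers": 0}
    - {"dx": 1,"dy": 0,"dz": 0,"rx": 0,"ry": 0,"rz": 0,"fingers": 0}
    - {"dx": 1,"dy": 0,"dz": 0,"rx": 0,"ry": 0,"rz": 0,"fingers": 0}
    - {"dx": 1,"dy": 0,"dz": 0,"rx": 0,"ry": 0,"rz": 0,"fingers": 0}
    - {"dx": 1,"dy": 0,"dz": 0,"rx": 0,"ry": 0,"rz": 0,"fingers": 0}
    - {"dx": 1,"dy": 0,"dz": 0,"rx": 0,"ry": 0,"rz": 0,"fingers": 0}
    - {"dx": 1,"dy": 0,"dz": 0,"rx": 0,"ry": 0,"rz": 0,"fingers": 0}
    - {"dx": 1,"dy": 0,"dz": 0,"rx": 0,"ry": 0,"rz": 0,"fingers": 0}
    - {"dx": 1,"dy": 0,"dz": 0,"rx": 0,"ry": 0,"rz": 0,"fingers": 0}
    - {"dx": 1,"dy": 0,"dz": 0,"rx": 0,"ry": 0,"rz": 0,"fingers": 0}
  squeeze: 15

```text
time: 5.05
tcp_pos: [0.5079, 0.2629, 0.0635]
tcp_rot: [-136.8, 89.9, -23.9]
contact_force: [1.1, -2.3, 7.4]
opening: 0.166
```

```bash
python3 g.py .507 .263 .063 41; python3 -c "
from rig import arm
s=arm.state();print(s['contact_force'],s['moment'],s['opening'])"
```

```text
5.05 [0.5079 0.2629 0.0635] q [ -7.  57. -46. 105.  59.  45.  28.] zaz 112.96192610800927
shift [0.5 0.7 0.5] rot [ 7.196e+01 -3.000e-02  1.300e-01]
[ 1.09235733 -2.31720746  7.42083244] [-0.32266341 -0.24434702 -0.0743286 ] 0.16587390849838385
```

Request:
apply_moves:
  deltas:
    - {"dx": 0,"dy": 0,"dz": 0,"rx": 4,"ry": 0,"rz": 0,"fingers": 0}
    - {"dx": 0,"dy": 0,"dz": 0,"rx": 8,"ry": 0,"rz": 0,"fingers": 0}
    - {"dx": 0,"dy": 0,"dz": 0,"rx": 12,"ry": 0,"rz": 0,"fingers": 0}
    - {"dx": 0,"dy": 0,"dz": 0,"rx": 16,"ry": 0,"rz": 0,"fingers": 0}
    - {"dx": 0,"dy": 0,"dz": 0,"rx": 20,"ry": 0,"rz": 0,"fingers": 0}
    - {"dx": 0,"dy": 0,"dz": 0,"rx": 24,"ry": 0,"rz": 0,"fingers": 0}
    - {"dx": 0,"dy": 0,"dz": 0,"rx": 28,"ry": 0,"rz": 0,"fingers": 0}
    - {"dx": 0,"dy": 0,"dz": 0,"rx": 32,"ry": 0,"rz": 0,"fingers": 0}
    - {"dx": 0,"dy": 0,"dz": 0,"rx": 36,"ry": 0,"rz": 0,"fingers": 0}
    - {"dx": 0,"dy": 0,"dz": 0,"rx": 40,"ry": 0,"rz": 0,"fingers": 0}
    - {"dx": 0,"dy": 0,"dz": 0,"rx": 44,"ry": 0,"rz": 0,"fingers": 0}
    - {"dx": 0,"dy": 0,"dz": 0,"rx": 48,"ry": 0,"rz": 0,"fingers": 0}
    - {"dx": 0,"dy": 0,"dz": 0,"rx": 52,"ry": 0,"rz": 0,"fingers": 0}
    - {"dx": 0,"dy": 0,"dz": 0,"rx": 56,"ry": 0,"rz": 0,"fingers": 0}
    - {"dx": 0,"dy": 0,"dz": 0,"rx": 60,"ry": 0,"rz": 0,"fingers": 0}
    - {"dx": 0,"dy": 0,"dz": 0,"rx": 64,"ry": 0,"rz": 0,"fingers": 0}
    - {"dx": 0,"dy": 0,"dz": 0,"rx": 68,"ry": 0,"rz": 0,"fingers": 0}
    - {"dx": 0,"dy": 0,"dz": 0,"rx": 72,"ry": 0,"rz": 0,"fingers": 0}
    - {"dx": 0,"dy": 0,"dz": 0,"rx": 72,"ry": 0,"rz": 0,"fingers": 0}
    - {"dx": 0,"dy": 0,"dz": 0,"rx": 72,"ry": 0,"rz": 0,"fingers": 0}
  squeeze: 20

```text
time: 6.72
tcp_pos: [0.5079, 0.2628, 0.0635]
tcp_rot: [-68.8, 89.9, -27.8]
contact_force: [0.3, -2.6, 7.2]
opening: 0.156
```

```bash
python3 g.py .507 .263 .063 41; python3 -c "
from h import *
s=arm.state();print(s['contact_force'],s['moment'],s['opening'])
save('wrist','w3')"
```

```text
6.72 [0.5079 0.2628 0.0635] q [-15.  53. -29. 106.  45.  34. -33.] zaz 40.95471002213106
shift [ 0.5  0.8 -0.5] rot [-0.05  0.05  0.13]
[ 0.2685684  -2.56603002  7.21529043] [-0.43726319 -0.30921935 -0.03745603] 0.15626679652523015
```

View pics/w3.png

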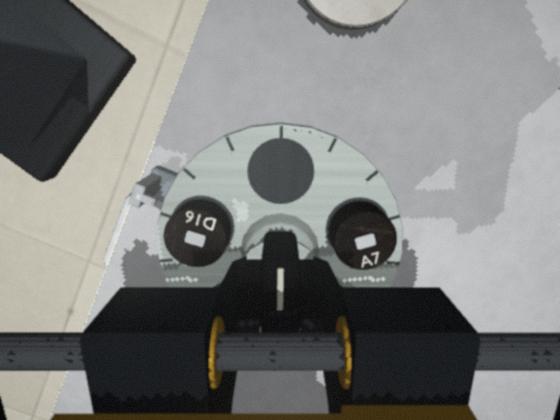

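The knob turned with the gripper, and specimen D16 at (198,230) is now at the pointer (155,185). Releasing and lifting.

Request:
apply_moves:
  deltas:
    - {"dx": 0,"dy": 0,"dz": 0,"rx": 72,"ry": 0,"rz": 0,"fingers": 0.5}
    - {"dx": 0,"dy": 0,"dz": 0,"rx": 0,"ry": 0,"rz": 0,"fingers": 0.5}
  squeeze: -1

```text
time: 6.93
tcp_pos: [0.5076, 0.2645, 0.0635]
tcp_rot: [-9.1, 89.8, 31.6]
contact_force: [0.3, 2.2, 4.4]
opening: 0.284
```

My call had two slips: a stray rx 72 in the first row, which the speed limit cut to about 7°, and an invalid squeeze. I'll open fully at the same pose, lift, then check the click position.

```bash
python3 g.py .5079 .2628 .0635 41
```

```text
6.93 [0.5076 0.2645 0.0635] q [-15.  53. -29. 106.  45.  34. -33.] zaz 40.681343668866575
shift [ 0.  -1.5 -0.9] rot [-0.32  0.15  0.02]
```

Request:
apply_moves:
  deltas:
    - {"dx": 0,"dy": 0,"dz": 0,"rx": 0,"ry": 0,"rz": 0,"fingers": 0.7}
    - {"dx": 0,"dy": 0,"dz": 0,"rx": 0,"ry": 0,"rz": 0,"fingers": 0.7}
    - {"dx": 0,"dy": 0,"dz": 0,"rx": 0,"ry": 0,"rz": 0,"fingers": 0.7}
    - {"dx": 0,"dy": 0,"dz": 0,"rx": 0,"ry": 0,"rz": 0,"fingers": 0.7}
    - {"dx": 0,"dy": 0,"dz": 0,"rx": 0,"ry": 0,"rz": 0,"fingers": 0.7}
    - {"dx": -30,"dy": 0,"dz": 0,"rx": 0,"ry": 0,"rz": 0,"fingers": 0.7}
    - {"dx": -65,"dy": 0,"dz": 0,"rx": 0,"ry": 0,"rz": 0,"fingers": 0.7}
    - {"dx": -100,"dy": 0,"dz": 0,"rx": 0,"ry": 0,"rz": 0,"fingers": 0.7}
    - {"dx": -135,"dy": 0,"dz": 0,"rx": 0,"ry": 0,"rz": 0,"fingers": 0.7}
    - {"dx": -135,"dy": 0,"dz": 0,"rx": 0,"ry": 0,"rz": 0,"fingers": 0.7}
    - {"dx": -135,"dy": 0,"dz": 0,"rx": 0,"ry": 0,"rz": 0,"fingers": 0.7}
    - {"dx": -135,"dy": 0,"dz": 0,"rx": 0,"ry": 0,"rz": 0,"fingers": 0.7}
  squeeze: 20

```text
time: 7.93
tcp_pos: [0.5063, 0.2625, 0.1968]
tcp_rot: [-165.6, 89.9, -124.6]
contact_force: [-0.2, 0.6, 0.1]
opening: 0.699
```

```bash
python3 g.py .5079 .2628 .0635 41;python3 -c "
from h import *
save('wrist','w4')"
```

```text
7.93 [0.5063 0.2625 0.1968] q [-10.  43. -39. 101.  34.  49. -23.] zaz 40.993759113722746
shift [133.3  -0.7   1.7] rot [-0.01 -0.12  0.03]
```

View pics/w4.png

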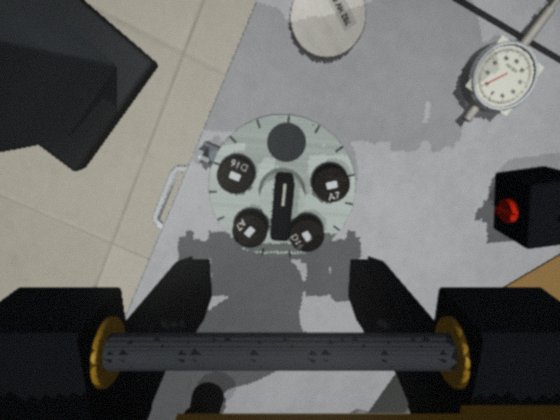

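The bar, the empty place (287,142) and D16 (236,174) look settled, with D16 beside the pointer (206,153). I'll make one numeric check of both carousels, then hand in.

Run:
```python
from h import *
f=lambda u,v,z:ray("wrist",(u/560,v/420),z)
for a,b,z in(((286,178),(282,238),.0965),):
    d=f(*b,z)-f(*a,z);print("bar az",np.degrees(np.arctan2(d[1],d[0])),np.hypot(*d[:2]))
a=save("top","t5").astype(int);b=cv2.imread("pics/top0.png")[:,:,::-1].astype(int)
print("empty diff",np.abs(a-b)[170:240,320:395].mean(),"loaded diff",np.abs(a-b)[235:310,115:195].mean())
s=arm.state();print(s["contact_force"],s["time"]);arm.hand_in()
```

```text
bar az -52.4315038917638 0.04453065308756123
empty diff 29.75631746031746 loaded diff 62.14655555555556
[ 0.95755883 -0.32107643  0.28018631] 8.0333
the job is handed in; nothing more can be done
```

View pics/t5.png

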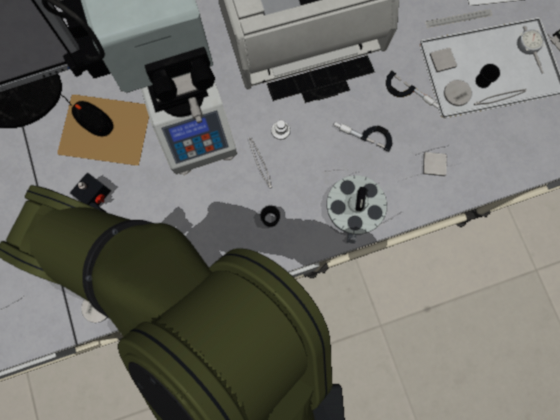

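I gripped the loaded carousel's knob from above, turned it 72° (three clicks) clockwise, let go and lifted clear. I handed the job in at about 8 s.

**Loaded carousel:** the wrist picture after lifting shows specimen D16 at the pointer and the gripper clear. The bar measured 22.4° before the turn and −52.4° after, about 75° clockwise. That is 3° over nominal, but these are hand-picked pixels and the nearest click-stop is the third. I did not measure the joint angle directly.

**Empty carousel:** my automatic before/after comparison disagreed, with a mean difference of 29.8 at that carousel. I only viewed that top picture after handing in. In it the carousel and its bar look the same as at the start, and the arm never went near it. I think the difference comes from changed lighting and the arm's shadow.

**Slips in the release call:** I left a stray rotation and an invalid squeeze value in it. The rotation was limited to about 7° and undone in the next row, while the fingers were opening. The later pictures show no shift of a click. An earlier move call was refused for missing fields and moved nothing.

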